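# Gauge the gap of the tile press

### The arm

A 6-joint arm with a two-finger parallel gripper is mounted at the origin on the work surface. World frame = base frame: x ahead of the robot, y to its left, z up, the work surface at z = 0. Lengths are in m, angles in rad, forces in N, time in s.
With the tool pointing down it reaches from about 0.425 to 0.95 m from the base axis. Payload 14.7 kg.
Tool frame: the origin (TCP) lies midway between the tips of the shut fingers; the grasp point (between the pads) lies 19 mm behind it (r.grasp_offset is the distance from the TCP to the grasp point, in m); z points along the fingers, y is the direction in which the jaws open and shut (so a half turn about z gives the same grasp; the last joint's range is limited). The gripper opens to 85 mm and grips with 20 to 120 N. Pads are 22 mm wide; open, the fingers measure 114 mm over their backs; the gripper's body (76 mm by 85 mm) begins 54 mm behind the grasp point. The pads swing forward as they close: fully open they stand 13 mm farther back than shut.
Start: joints at [1.298, 0.48, 1.596, -0, 1.065, -0.047], TCP at [0.146, 0.633, 0.231] pointing down, gripper open.
Joint ranges: [-2.75, 2.75], [-0.82, 2.05], [0.23, 2.67], [-1.56, 4.7], [0.09, 2.69], [-2.92, 2.92]. Speed limits (rad/s): [1.89, 1.89, 2.39, 3.01, 3.01, 3.01].

### API

Orientations are given as a unit quaternion [x, y, z, w].
In Python, from bench import r gives the robot as it stands. The module is installed in compiled form; this text tells all that it offers.
- The arm moves only by the shell command python3 -m pendant 'ROWS' [OPENING] [FORCE]. ROWS is JSON, a list of rows, each a list of 4 numbers: the shift along the world's x, y, z in m, then the turn about the world's z in degrees. A call has 1 to 20 rows; each row shifts and turns the commanded pose from where the row before left it; what a row does not reach is not made up. A row lasts 1/10 s, in which the tool goes at most 50 mm and 8.59 degrees, less where a joint would pass 70% of its speed; a pose out of reach is approached as far as the arm can. A call with a gripper value outside its range is refused whole. OPENING is the finger opening in m, from 0 to 0.0854, set as the call begins (- or left out, the last holds). The fingers move at their own pace and stop on an object; FORCE is the grip in N (left out, the last holds). Time passes only in rows, so rows that do not move let the fingers close. It gives the time, the measured TCP pose, the force and the opening at its end, in the units of the state.
- r.get_state(): the state, without advancing time (a new reading comes with each control period).
- r.get_image(name): name is "side" or "top"; returns a dict with "color" (400x640x3 uint8, blue, green, red), "intrinsics" (3x3 intrinsics, pixels), "dist_coeffs" ([k1, k2, p1, p2, k3] as OpenCV has them; the pictures are not rectified), "extrinsics" (4x4, takes a point from world to camera coordinates). Camera axes: x right, y up, looking along -z (the intrinsics and any distortion apply to the point x, -y, -z); pixel columns grow to the right and rows downward; lengths in m; the calibration is good to about 2 mm. A picture is of the moment at which its call begins. There is no depth.
- r.hand_in(): hands the job in, once; it reports no verdict.
The state is a dict: "time_s": time; "joint_positions": joint angles; "joint_velocities": joint speeds; "joint_efforts": joint torques, N m; "tcp_pos": TCP position; "ee_rot": TCP orientation; "contact_force": force on the tool from outside, world axes, zero at the start; "wrist_torque": the same for the moment, N m; "gripper_width": finger opening in m.
Only numpy, scipy, OpenCV 4.12 (cv2) and the standard library are available. Lean on these libraries where they do the work, as an engineer would, in place of code of your own. Each camera call takes 0.05 s, during which the arm holds its last target.

### The job

I am setting up the screw press for the next tiles. Pick up the taper gauge by its wooden handle and slide its thin end straight in between the two plates at the middle of the press's open front, blade lying flat on the lower plate, until it drags snugly against both plates, without forcing it or lifting the upper plate. Leave the jar, the tile and the cup alone, and finish still holding the gauge by its handle, steady at that depth, so that I can read it.

Things in the scene. Friction and masses are not known exactly. Their poses are not given: they have to be found in the camera images.
- press: Green C-frame bench screw press, fixed, 225 mm long (x), 170 wide (y), 300 high with its black handwheel. Origin on the bench under it. x points level from the open front inwards (the way the blade goes in), y across the front, z up. Head: underside 185 mm up, front at x = -65 mm; handwheel 100 mm across, centre x = -25 mm: neither reaches out over the bed's front edge.
- bed: The press's fixed lower steel plate, 125 (x) x 120 (y) x 20 mm thick; origin at the centre of its underside, 65 mm above the bench, so its top is 85 mm above the bench; its front edge lies at x = -95 mm, y centred on 0, in the press's frame. Axes as the press.
- platen: The press's upper steel plate, 100 (x) x 110 (y) x 22 mm thick, with the screw and handwheel; origin at the centre of its underside. The gap between it and the bed is set anew each time, 4.5 to 7.5 mm: it must be felt with the gauge. A stiff hand screw alone holds it: pushed up with more than about 60 N it would lift. Axes as the press.
- platen_front (a point): Middle of the lower front edge of the upper plate, at x = -75 mm, y = 0 in the press's frame; the bed sticks out 20 mm in front of it as a lip. Axes as the press.
- gauge_grip (a point): Centre of the gauge's wooden handle: 100 mm long (x), 24 wide (y), 22 thick (z), so 11 mm above the bench as it lies flat at the start. x points along the gauge to the blade's thin end, z up. The gauge weighs about 0.14 kg; its balance point is about 25 mm ahead of here. Before the handle come 20 mm of steel shank (16 wide, 10 thick), then the blade.
- gauge_tip (a point): Thin end of the steel blade: middle of the end edge of its flat underside, 150 mm ahead of the handle's centre and 5 mm lower. Blade 80 mm long, 16 wide; top slopes: 2 mm thick at the thin end, 1 mm more per 10 mm back. It touches both plates with this point 25 to 55 mm inside the upper plate's front edge, then the push rises over some millimetres. Axes as gauge_grip.
- jar_mid (a point): Amber glass jar with a red lid, 62 mm across, 85 mm high, standing on the bench (bystander); point at half height.
- tile_mid (a point): Loose marble tile, 90 x 90 x 10 mm, flat on the bench (bystander); its centre.
- cup_mid (a point): Steel cup, 72 mm across the rim, 85 mm high, standing on the bench (bystander); point at half height.

How it is judged:
On the way, in this order (a step that is already met when the one before it is completed fails the run):
1. the gauge is lifted clear of the bench in the fingers (height (world z) of gauge_grip above 0.04 m and contact force between the fingers and gauge above 1 N), for 0.2 s.
2. the thin end has been slid in under the front edge of the upper plate (x of gauge_tip in the frame of press above -0.07 m and z of gauge_tip in the frame of press between 0.082 and 0.0905 m), for 0.1 s.
At the end, for the whole second after the job is handed in: Gauge held in the fingers, still, its thin end at least 17 mm under the upper plate and within 30 mm of the middle, straight within 0.15 rad, blade flat on the bed within 0.04 rad, pressing on both plates with 1 to 30 N, upper plate not lifted 1.5 mm, bystanders within 20 mm of where they stood (x of gauge_tip in the frame of press above -0.058 m and y of gauge_tip in the frame of press between -0.03 and 0.03 m and angle between the x axis of gauge_grip and the x axis of press, either way round below 0.15 rad and angle between the z axis of gauge_grip and the z axis of press, either way round below 0.04 rad and contact force between gauge and platen between 1 and 30 N and contact force between gauge and bed between 1 and 30 N and contact force between the fingers and gauge above 1 N and linear speed of gauge below 0.01 m/s and distance of platen_front from where it was at the start of the episode below 0.0015 m and distance of each of jar_mid, tile_mid, cup_mid from where it was at the start of the episode below 0.02 m); the arm keeps its last pose, push and grip.
It fails at once if the upper plate is lifted by more than 1.5 mm (distance of platen_front from where it was at the start of the episode above 0.0015 m).
It fails at once if the jar, the tile or the cup is moved by more than 20 mm (distance of any of jar_mid, tile_mid, cup_mid from where it was at the start of the episode above 0.02 m).
It fails at once if the blade is forced: it presses on a plate with more than 45 N (contact force between gauge and platen above 45 N or contact force between gauge and bed above 45 N).
It also fails if it takes over 45 s, if anything falls off the work surface, if the arm or the gripper's body presses on something with over 40 N, if the wrist force passes 120 N, or if a joint passes its speed limit or range.

## Working session

There is one attempt and no reset: what is moved stays moved. The work goes in short steps, Python scripts to look and compute and a shell command to move; the robot and the scene stay as the last step left them, time stands still between calls to the robot, and variables do not carry over. Pictures are saved under pics/ and viewed, and the job is handed in when it is done.

```bash
mkdir -p pics
cat > h.py <<'E'
import numpy as np, cv2
from bench import r
def cam(n,save=None):
    d=r.get_image(n)
    if save: cv2.imwrite('pics/'+save+'.png',d['color'])
    np.savez(f'cam_{n}.npz',K=d['intrinsics'],D=d['dist_coeffs'],E=d['extrinsics'])
    return d
def load(n): 
    z=np.load(f'cam_{n}.npz'); return z['K'],z['D'],z['E']
F=np.diag([1.,-1,-1])
def proj(n,P):
    K,D,E=load(n); P=np.atleast_2d(np.array(P,float)); c=(P@E[:3,:3].T+E[:3,3])@F
    return cv2.projectPoints(c,np.zeros(3),np.zeros(3),K,D)[0][:,0]
def ray(n,uv):
    K,D,E=load(n); q=cv2.undistortPoints(np.array(uv,float).reshape(-1,1,2),K,D)[:,0]
    d=np.c_[q,np.ones(len(q))]@F@E[:3,:3]; o=-E[:3,:3].T@E[:3,3]; return o,d
def onz(n,uv,z):
    o,d=ray(n,uv); return o+d*((z-o[2])/d[:,2])[:,None]
E
python3 - <<'E'
from h import *
for n in('side','top'):
    cam(n,n+'0'); K,D,E=load(n); print(n,K.round(1).tolist(),D,-E[:3,:3].T@E[:3,3])
s=r.get_state();print({k:np.round(v,4).tolist() for k,v in s.items()}, r.grasp_offset)
E
```

```text
side [[432.7, 0.0, 320.8], [0.0, 432.7, 208.9], [0.0, 0.0, 1.0]] [0.01441256 0.         0.         0.         0.        ] [ 0.61036127 -0.28574813  1.07556702]
top [[470.1, 0.0, 325.8], [0.0, 470.1, 199.0], [0.0, 0.0, 1.0]] [-0.01622975  0.          0.          0.          0.        ] [0.45976816 0.03074847 1.03754297]
{'time_s': 0.1, 'joint_positions': [1.2984, 0.4808, 1.5968, 0.0, 1.0651, -0.0466], 'joint_velocities': [-0.0002, -0.0019, -0.0016, 0.0008, -0.0002, -0.002], 'joint_efforts': [0.0022, -95.2254, -43.1053, 0.0001, 0.0049, -0.0], 'tcp_pos': [0.1454, 0.6332, 0.2307], 'ee_rot': [0.1127, 0.9936, -0.0005, -0.0001], 'contact_force': [-0.7171, -0.1377, -0.5826], 'wrist_torque': [0.0244, -0.0724, -0.0017], 'gripper_width': 0.0857} 0.0187
```

View pics/side0.png

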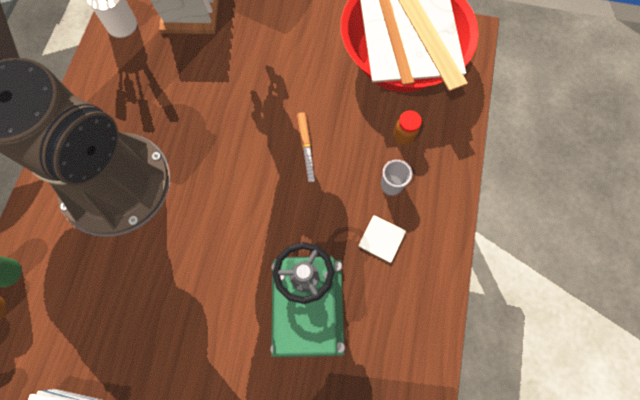

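View pics/top0.png

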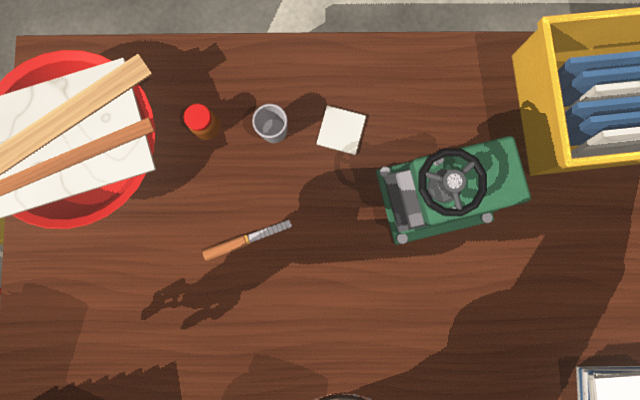

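The gauge lies at about (205,255)–(291,223) in the top view, pointing at the press's open front at about (390,205). I'll enlarge both.

Run:
```python
import cv2
t=cv2.imread('pics/top0.png'); s=cv2.imread('pics/side0.png')
cv2.imwrite('pics/t_g.png',cv2.resize(t[210:270,190:310],None,fx=6,fy=6,interpolation=cv2.INTER_CUBIC))
cv2.imwrite('pics/t_p.png',cv2.resize(t[130:250,370:540],None,fx=4.5,fy=4.5,interpolation=cv2.INTER_CUBIC))
cv2.imwrite('pics/s_g.png',cv2.resize(s[105:190,280:340],None,fx=7,fy=7,interpolation=cv2.INTER_CUBIC))
cv2.imwrite('pics/s_p.png',cv2.resize(s[235:365,255:360],None,fx=4.5,fy=4.5,interpolation=cv2.INTER_CUBIC))
```

```text
(no output)
```

View pics/t_g.png

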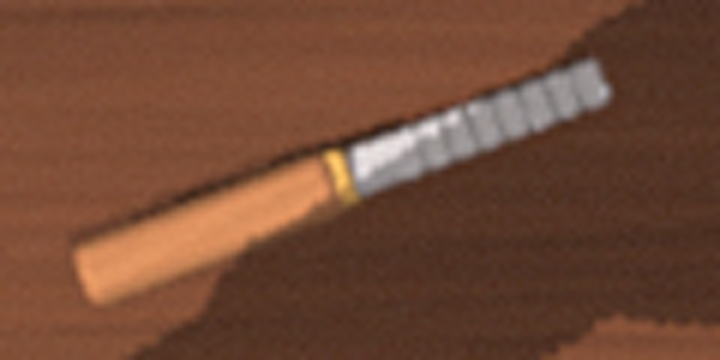

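View pics/t_p.png

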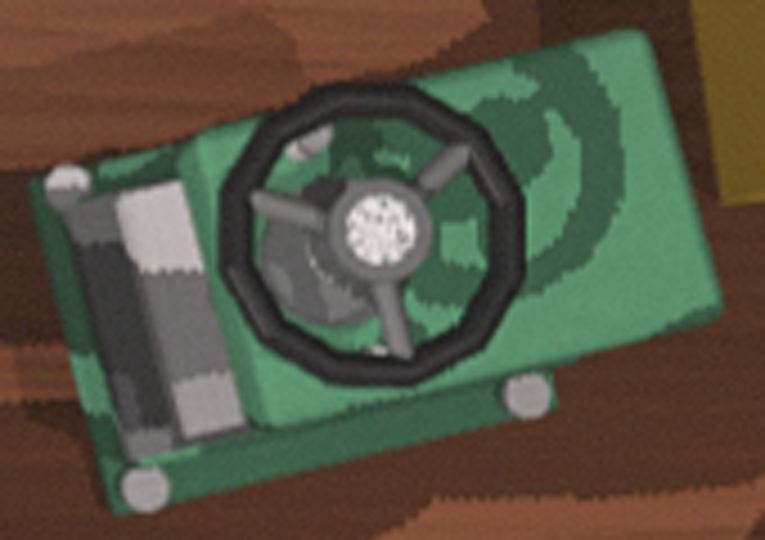

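View pics/s_g.png

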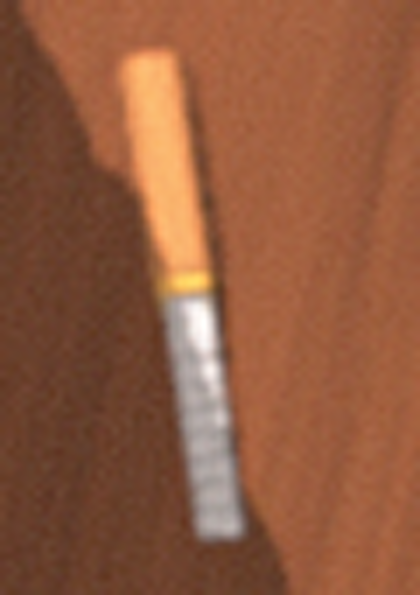

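View pics/s_p.png

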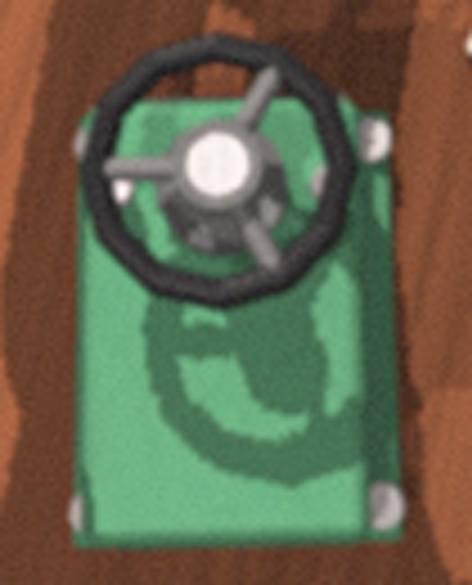

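```bash
cat >> h.py <<'E'
def crop2px(p,s,off): return (np.array(p,float)+.5)/s-.5+np.array(off)
E
python3 - <<'E'
from h import *
from scipy.optimize import least_squares
tg=lambda p:crop2px(p,6,(190,210)); sg=lambda p:crop2px(p,7,(280,105))
tp=lambda p:crop2px(p,4.5,(370,130)); sp=lambda p:crop2px(p,4.5,(255,235))
# gauge
T=tg([(85,277),(605,78)]); S=sg([(147,52),(219,538)])
for n,q in(('top',T),('side',S)):
    a=onz(n,q[:1],.011)[0]; b=onz(n,q[1:],.007)[0]
    print(n,'back',a,'tip',b,'len',np.linalg.norm((b-a)[:2]),'yaw',np.degrees(np.arctan2(*(b-a)[1::-1])))
# press bed corners
q=tp([(66,200),(130,458)]); c=onz('top',q,.085); print('bed front corners',c,np.linalg.norm(c[0]-c[1]))
v=c[0]-c[1]; print('press yaw',np.degrees(np.arctan2(-v[0],v[1]))+0, np.degrees(np.arctan2(v[1],v[0]))-90)
b=onz('top',tp([(32,183),(112,515),(555,405)]),.0); print('base corners at z=0',b, np.linalg.norm(b[0]-b[1]),np.linalg.norm(b[2]-b[1]))
# handwheel hub both views
def tri(pt,ps):
    o1,d1=ray('top',[pt]);o2,d2=ray('side',[ps]);d1=d1[0]/np.linalg.norm(d1);d2=d2[0]/np.linalg.norm(d2)
    A=np.c_[d1,-d2];t=np.linalg.lstsq(A,o2-o1,rcond=None)[0];return (o1+t[0]*d1+o2+t[1]*d2)/2,np.linalg.norm(o1+t[0]*d1-o2-t[1]*d2)
print('hub',tri(tp([380,228]),sp([217,163])))
print('tip',tri(T[1],S[1]),'back',tri(T[0],S[0]))
E
```

```text
top back [0.43856282 0.29697305 0.011     ] tip [0.50940737 0.10893895 0.007     ] len 0.20093723413598952 yaw -69.35537944423959
side back [0.43619343 0.30397223 0.011     ] tip [0.50764954 0.11090209 0.007     ] len 0.205869026482935 yaw -69.69026377586644
bed front corners [[ 0.60349764 -0.08911386  0.085     ]
 [ 0.48616064 -0.11559218  0.085     ]] 0.12028746510855695
press yaw -77.28360142646311 -77.28360142646311
base corners at z=0 [[ 0.62496312 -0.08311641  0.        ]
 [ 0.46080177 -0.1192379   0.        ]
 [ 0.5128082  -0.33835432  0.        ]] 0.16808839891090885 0.22520362680903258
hub (array([ 0.5591007 , -0.16995073,  0.30903855]), np.float64(0.00010107129197818101))
tip (array([0.50871228, 0.10819233, 0.01474921]), np.float64(0.0007155129071792644)) back (array([0.43943401, 0.29140566, 0.03328124]), np.float64(0.0009195541781582253))
```

Sizes agree: the bed front measures 120 mm, the base 168 x 225 mm, and the gauge about 201 mm. Press yaw is about -77.2°. The middle of the bed front is at (0.545,-0.102) and the hub position fits that. The gauge's yaw is about -69.5° and its handle centre about (0.456,0.2515). I'll grip 20 mm ahead of the handle centre, towards the balance point, at (0.463,0.233).

```bash
python3 -m pendant '[[0.0227,-0.0286,-0.0079,-4.04],[0.0227,-0.0286,-0.0079,-4.04],[0.0227,-0.0286,-0.0079,-4.04],[0.0227,-0.0286,-0.0079,-4.04],[0.0227,-0.0286,-0.0079,-4.04],[0.0227,-0.0286,-0.0079,-4.04],[0.0227,-0.0286,-0.0079,-4.04],[0.0227,-0.0286,-0.0079,-4.04],[0.0227,-0.0286,-0.0079,-4.04],[0.0227,-0.0286,-0.0079,-4.04],[0.0227,-0.0286,-0.0079,-4.04],[0.0227,-0.0286,-0.0079,-4.04],[0.0227,-0.0286,-0.0079,-4.04],[0.0227,-0.0286,-0.0079,-4.04],[0,0,0,0],[0,0,0,0]]' 0.05 60
python3 - <<'E'
from h import *
cam('top','top1');cam('side','side1')
t=cv2.imread('pics/top1.png'); s=cv2.imread('pics/side1.png')
cv2.imwrite('pics/both1.png',np.vstack([cv2.resize(t[170:290,160:340],None,fx=4,fy=4)[:, :720],]))
cv2.imwrite('pics/s1.png',cv2.resize(s[60:220,220:400],None,fx=3.5,fy=3.5))
q=r.get_state()['ee_rot'];print('jaw yaw',np.degrees(2*np.arctan2(q[1],q[0]))-90,q)
E
```

```text
time_s: 1.7
tcp_pos: [0.4633, 0.2323, 0.1203]
ee_rot: [0.571, 0.821, -0.0, -0.0]
contact_force: [0.4, 0.0, 0.7]
gripper_width: 0.0497
jaw yaw 20.548976482961933 [ 5.69645531e-01  8.21890470e-01 -9.89716527e-05 -1.20061013e-04]
```

View pics/both1.png

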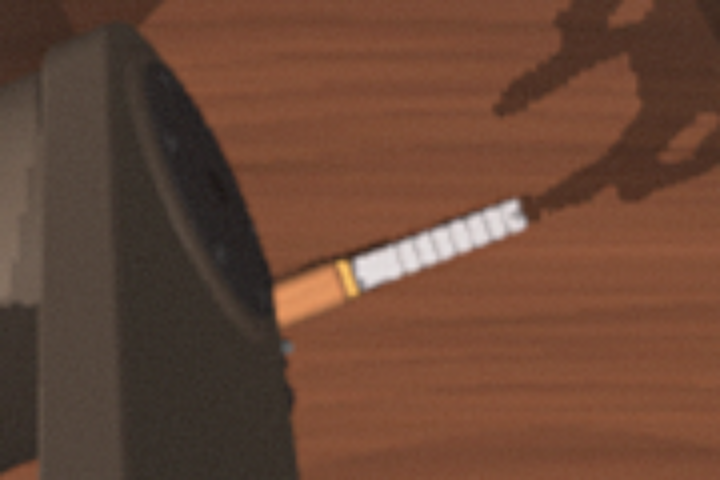

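View pics/s1.png

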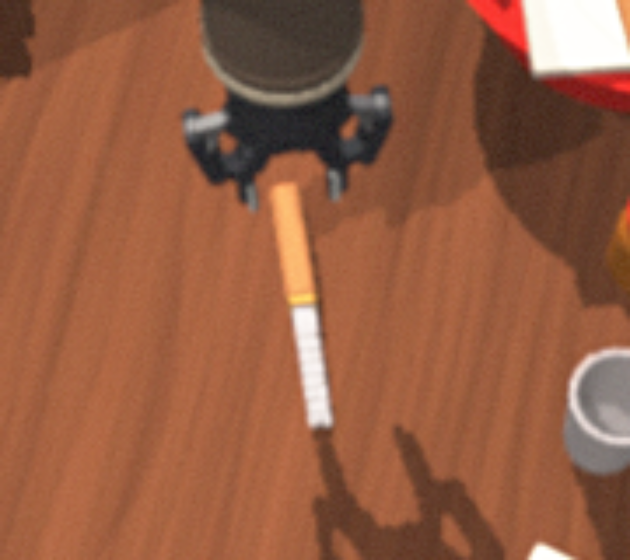

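The fingers straddle the handle in the side view: finger tips at crop (250,200) and (335,190), handle between them. I'll descend.

```bash
python3 -m pendant '[[0,0,-0.015,0],[0,0,-0.015,0],[0,0,-0.015,0],[0,0,-0.015,0],[0,0,-0.015,0],[0,0,-0.015,0],[0,0,-0.012,0],[0,0,-0.007,0],[0,0,-0.004,0],[0,0,-0.003,0],[0,0,0,0]]'
python3 - <<'E'
from h import *
s=cam('side','side2')['color']
cv2.imwrite('pics/s2.png',cv2.resize(s[80:200,250:370],None,fx=5,fy=5))
E
```

```text
time_s: 2.9
tcp_pos: [0.4633, 0.2332, 0.0047]
ee_rot: [0.57, 0.822, 0.0, 0.0]
contact_force: [0.5, 0.4, -0.6]
gripper_width: 0.0498
```

View pics/s2.png

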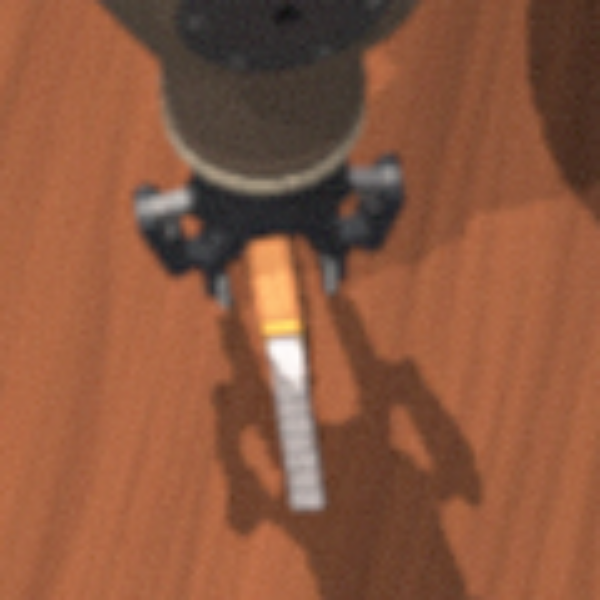

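```bash
python3 -m pendant '[[0,0,0,0],[0,0,0,0],[0,0,0,0],[0,0,0,0],[0,0,0,0],[0,0,0,0],[0,0,0,0],[0,0,0,0]]' 0.0 80
```

```text
time_s: 3.75
tcp_pos: [0.4636, 0.2332, 0.0054]
ee_rot: [0.57, 0.822, 0.0, 0.0]
contact_force: [-1.5, -1.3, 11.0]
gripper_width: 0.022
```

```bash
python3 -m pendant '[[0,0,0.002,0],[0,0,0.005,0],[0,0,0.01,0],[0,0,0.015,0],[0,0,0.02,0],[0,0,0.02,0],[0,0,0.02,0],[0,0,0.015,0],[0,0,0.01,0],[0,0,0.003,0],[0,0,0,0],[0,0,0,0],[0,0,0,0]]'
python3 - <<'E'
from h import *
t=cam('top','top3')['color'];s=cam('side','side3')['color']
cv2.imwrite('pics/s3.png',cv2.resize(s[80:220,230:390],None,fx=4.5,fy=4.5,interpolation=cv2.INTER_CUBIC))
cv2.imwrite('pics/t3.png',cv2.resize(t[170:290,180:340],None,fx=4.5,fy=4.5,interpolation=cv2.INTER_CUBIC))
print({k:np.round(v,3) for k,v in r.get_state().items() if k in('contact_force','wrist_torque','tcp_pos')})
E
```

```text
time_s: 5.05
tcp_pos: [0.4629, 0.2329, 0.124]
ee_rot: [0.57, 0.822, -0.001, -0.0]
contact_force: [0.8, 1.1, -2.9]
gripper_width: 0.0223
{'tcp_pos': array([0.463, 0.233, 0.124]), 'contact_force': array([ 0.718,  0.285, -2.117]), 'wrist_torque': array([-0.025, -0.   ,  0.008])}
```

View pics/s3.png

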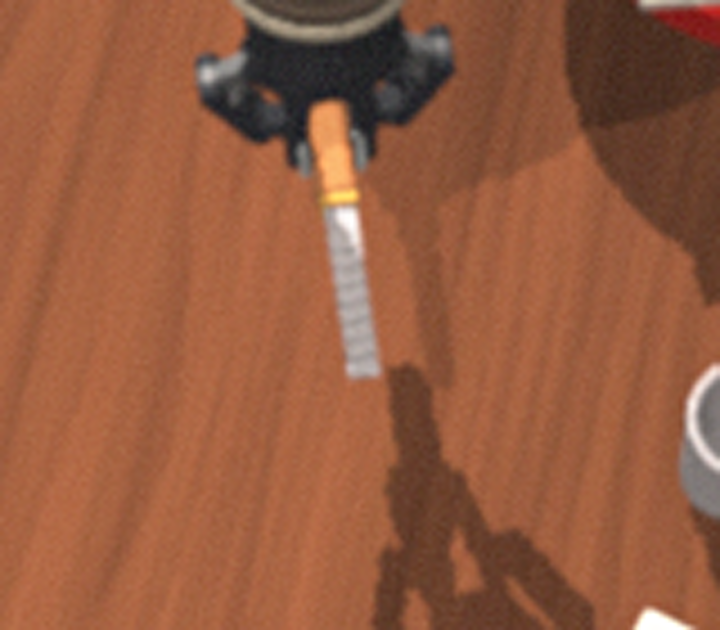

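View pics/t3.png

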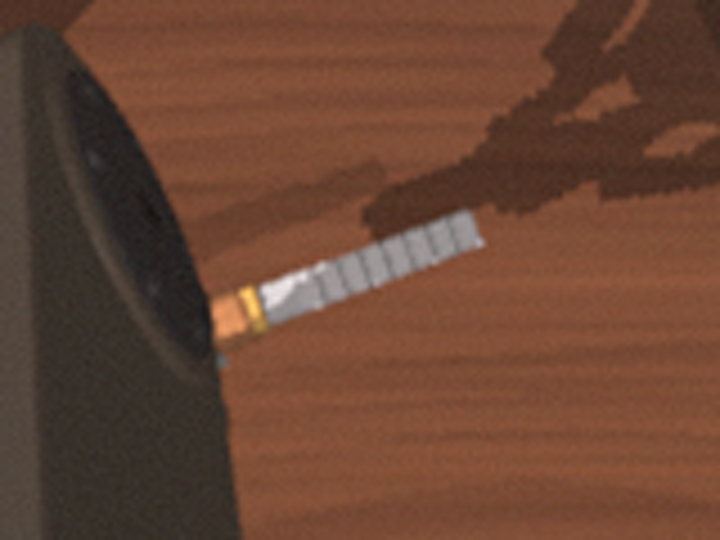

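```bash
cat >> h.py <<'E'
def tri(pt,ps):
    o1,d1=ray('top',[pt]);o2,d2=ray('side',[ps]);d1=d1[0]/np.linalg.norm(d1);d2=d2[0]/np.linalg.norm(d2)
    t=np.linalg.lstsq(np.c_[d1,-d2],o2-o1,rcond=None)[0];a=o1+t[0]*d1;b=o2+t[1]*d2;return (a+b)/2,np.linalg.norm(a-b)
E
python3 - <<'E'
from h import *
T=crop2px([(479,226),(264,306)],4.5,(180,170));S=crop2px([(364,376),(341,206)],4.5,(230,80))
a,e1=tri(T[0],S[0]);b,e2=tri(T[1],S[1]);print('tip',a,e1,'ferr',b,e2);v=a-b;print(np.linalg.norm(v),'yaw',np.degrees(np.arctan2(v[1],v[0])),'pitch',np.degrees(np.arcsin(v[2]/np.linalg.norm(v))))
print(onz('top',T[:1],.127),onz('side',S[:1],.127))
E
```

```text
tip [0.50894537 0.10776338 0.13529632] 0.0008299433630890896 ferr [0.47598071 0.19837363 0.14145577] 0.001985439615051007
0.09661689721051102 yaw -70.00825367522515 pitch -3.6551540101702757
[[0.5090201  0.10828662 0.127     ]] [[0.50842208 0.11143227 0.127     ]]
```

The gauge is held: tip at about (0.509,0.108), unchanged relative to the gripper and level within measurement. Next I'll move the tip to 30 mm in front of the bed's edge and turn it to the press yaw.

```bash
python3 -m pendant '[[0.0058,-0.0223,-0.003,-0.96],[0.0058,-0.0223,-0.003,-0.96],[0.0058,-0.0223,-0.003,-0.96],[0.0058,-0.0223,-0.003,-0.96],[0.0058,-0.0223,-0.003,-0.96],[0.0058,-0.0223,-0.003,-0.96],[0.0058,-0.0223,-0.003,-0.96],[0.0058,-0.0223,-0.003,-0.96],[0,0,0,0],[0,0,0,0],[0,0,0,0]]'
python3 - <<'E'
from h import *
t=cam('top','top4')['color'];s=cam('side','side4')['color']
cv2.imwrite('pics/s4.png',cv2.resize(s[170:310,240:400],None,fx=4.5,fy=4.5,interpolation=cv2.INTER_CUBIC))
cv2.imwrite('pics/t4.png',cv2.resize(t[130:260,280:450],None,fx=4.5,fy=4.5,interpolation=cv2.INTER_CUBIC))
print({k:np.round(v,3) for k,v in r.get_state().items() if k in('contact_force','wrist_torque','tcp_pos','ee_rot')})
E
```

```text
time_s: 6.25
tcp_pos: [0.5095, 0.0552, 0.1006]
ee_rot: [0.624, 0.782, -0.0, -0.0]
contact_force: [-0.3, 0.7, -1.7]
gripper_width: 0.0221
{'tcp_pos': array([0.51 , 0.055, 0.101]), 'ee_rot': array([ 0.623,  0.782, -0.   , -0.   ]), 'contact_force': array([-0.313,  1.137, -2.234]), 'wrist_torque': array([ 0.016, -0.078,  0.01 ])}
```

View pics/s4.png

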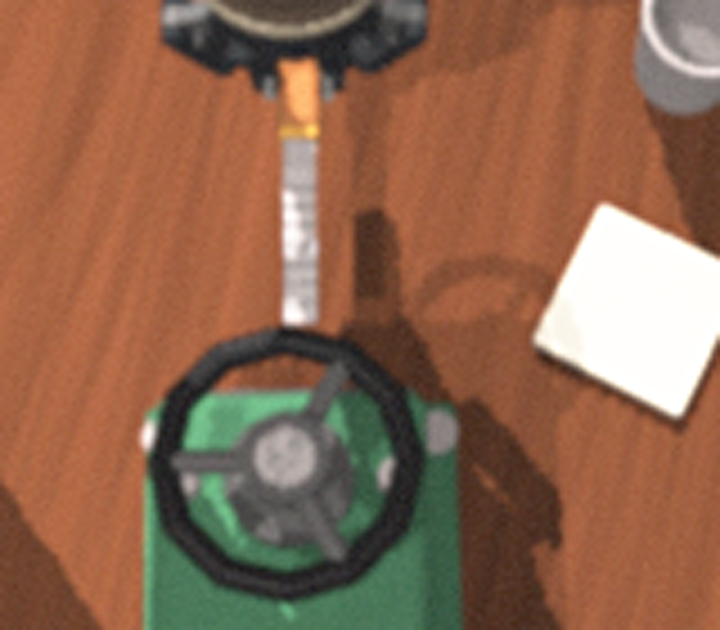

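View pics/t4.png

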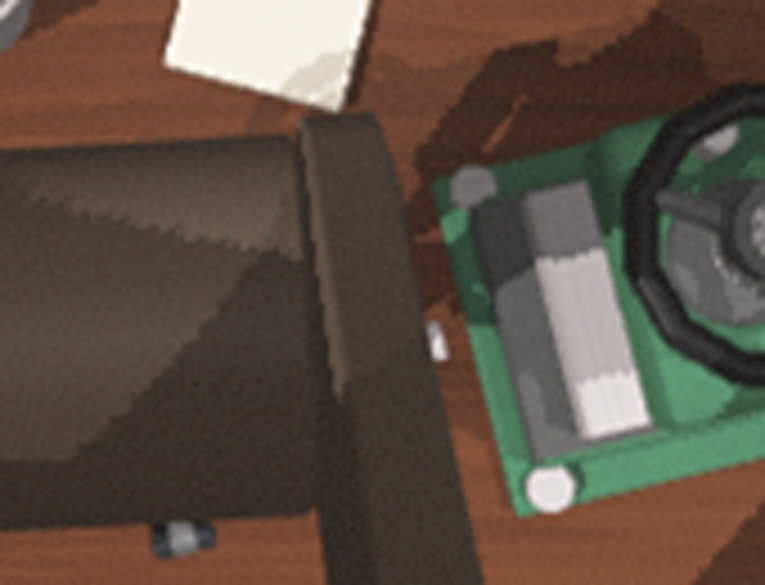

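Run:
```python
from h import *
T=crop2px([(443,340),(470,207),(537,459)],4.5,(280,130))
tip=onz('top',T[:1],.103)[0];c=onz('top',T[1:],.085);m=c.mean(0);v=c[0]-c[1]
yaw=np.arctan2(v[1],v[0])-np.pi/2;X=np.array([np.cos(yaw),np.sin(yaw)]);Y=np.array([-X[1],X[0]])
print('tip',tip,'mid',m,np.linalg.norm(v),'yaw',np.degrees(yaw),'dx',(tip-m)[:2]@X,'dy',(tip-m)[:2]@Y)
S=crop2px([(299,325)],4.5,(240,170));print(onz('side',S,.103))
q=r.get_state()['ee_rot'];print('gauge yaw',np.degrees(2*np.arctan2(q[1],q[0]))-180)
```

```text
tip [ 0.53819181 -0.07319254  0.103     ] mid [ 0.54299562 -0.10253837  0.085     ] 0.11792617838504457 yaw -76.32138769993252 dx -0.029649496372831652 dy 0.0022720136523627353
[[ 0.53792049 -0.07204639  0.103     ]]
gauge yaw -77.11843083569158
```

The tip is 29.6 mm ahead of the bed edge and 2 mm off centre, with matching yaw. I'll go over the lip (10 mm in) slightly high, then feel down for the bed.

```bash
python3 -m pendant '[[0,0,-0.005,0],[0,0,-0.005,0],[0,0,-0.003,0],[0.0022,-0.0098,0,0],[0.0022,-0.0098,0,0],[0.0022,-0.0098,0,0],[0.0011,-0.0049,0,0],[0.0011,-0.0049,0,0],[0,0,0,0],[0,0,0,0],[0,0,0,0],[0,0,0,0]]'
python3 - <<'E'
from h import *
for _ in range(2):
  s=cam('side','side5')['color'];q=r.get_state(); print(q['tcp_pos'].round(4) if hasattr(q['tcp_pos'],'round') else q['tcp_pos'],np.round(q['contact_force'],2),np.round(q['wrist_torque'],3))
E
python3 -m pendant '[[0,0,-0.001,0],[0,0,0,0],[0,0,0,0]]'
python3 -m pendant '[[0,0,-0.0007,0],[0,0,0,0],[0,0,0,0]]'
```

```text
time_s: 7.55
tcp_pos: [0.5184, 0.0158, 0.0877]
ee_rot: [0.624, 0.782, -0.0, -0.0]
contact_force: [-1.1, -0.2, -2.4]
gripper_width: 0.022
[0.5184 0.0158 0.0877] [-0.13 -0.06 -1.44] [-0.02  -0.055  0.063]
[0.5185 0.0157 0.0877] [ 0.15  0.28 -1.41] [ 0.038  0.014 -0.067]
time_s: 7.95
tcp_pos: [0.5185, 0.0156, 0.0867]
ee_rot: [0.624, 0.782, -0.0, -0.0]
contact_force: [-0.5, -0.0, -1.5]
gripper_width: 0.022
time_s: 8.25
tcp_pos: [0.5185, 0.0155, 0.086]
ee_rot: [0.624, 0.782, -0.0, -0.0]
contact_force: [-0.5, -0.4, -1.3]
gripper_width: 0.0221
```

```bash
for i in 1; do python3 -m pendant '[[0,0,-0.0005,0],[0,0,0,0],[0,0,0,0]]'; python3 -m pendant '[[0,0,-0.0005,0],[0,0,0,0],[0,0,0,0]]'; python3 -m pendant '[[0,0,-0.0005,0],[0,0,0,0],[0,0,0,0]]'; done
```

```text
time_s: 8.55
tcp_pos: [0.5185, 0.0155, 0.0855]
ee_rot: [0.624, 0.782, -0.0, -0.0]
contact_force: [0.1, 0.3, -1.9]
gripper_width: 0.0222
time_s: 8.85
tcp_pos: [0.5185, 0.0155, 0.085]
ee_rot: [0.624, 0.782, 0.0, 0.0]
contact_force: [-0.8, 0.6, -1.5]
gripper_width: 0.0222
time_s: 9.15
tcp_pos: [0.5185, 0.0155, 0.0845]
ee_rot: [0.624, 0.782, -0.0, -0.0]
contact_force: [-0.8, -0.2, -2.0]
gripper_width: 0.0221
```

```bash
python3 -m pendant '[[0,0,-0.0004,0],[0,0,0,0],[0,0,0,0]]'; python3 -m pendant '[[0,0,-0.0003,0],[0,0,0,0],[0,0,0,0]]'; python3 -m pendant '[[0,0,-0.0003,0],[0,0,0,0],[0,0,0,0]]'
```

```text
time_s: 9.45
tcp_pos: [0.5185, 0.0155, 0.0841]
ee_rot: [0.624, 0.782, 0.0, 0.0]
contact_force: [-0.7, -0.0, -1.0]
gripper_width: 0.0221
time_s: 9.75
tcp_pos: [0.5185, 0.0155, 0.0838]
ee_rot: [0.624, 0.782, 0.0, 0.0]
contact_force: [0.2, 0.7, 0.4]
gripper_width: 0.0221
time_s: 10.05
tcp_pos: [0.5185, 0.0155, 0.0835]
ee_rot: [0.624, 0.782, 0.0, -0.0]
contact_force: [-0.1, 0.5, 0.5]
gripper_width: 0.0219
```

Bed contact is felt at TCP z ≈ 0.0838, where 0.0837–0.0844 was predicted. I'll slide in at this height; the two-plate contact should come 35–65 mm further on.

```bash
python3 -m pendant '[[0.0011,-0.0049,0,0],[0.0011,-0.0049,0,0],[0,0,0,0]]'; python3 -m pendant '[[0.0011,-0.0049,0,0],[0.0011,-0.0049,0,0],[0,0,0,0]]'; python3 -m pendant '[[0.0011,-0.0049,0,0],[0.0011,-0.0049,0,0],[0,0,0,0],[0,0,0,0]]'
python3 - <<'E'
from h import *
s=cam('side')['color'];t=cam('top')['color']
cv2.imwrite('pics/s6.png',cv2.resize(s[170:310,240:400],None,fx=4.5,fy=4.5,interpolation=cv2.INTER_CUBIC))
cv2.imwrite('pics/t6.png',cv2.resize(t[130:260,280:450],None,fx=4.5,fy=4.5,interpolation=cv2.INTER_CUBIC))
E
```

```text
time_s: 10.35
tcp_pos: [0.5211, 0.0049, 0.0836]
ee_rot: [0.624, 0.781, 0.0, 0.0]
contact_force: [1.0, -2.3, 0.9]
gripper_width: 0.0222
time_s: 10.65
tcp_pos: [0.5232, -0.0048, 0.0835]
ee_rot: [0.624, 0.782, 0.0, 0.0]
contact_force: [0.4, -2.2, 0.9]
gripper_width: 0.0224
time_s: 11.05
tcp_pos: [0.5253, -0.0142, 0.0835]
ee_rot: [0.624, 0.782, 0.0, 0.0]
contact_force: [0.9, -2.0, 0.6]
gripper_width: 0.0226
```

View pics/s6.png

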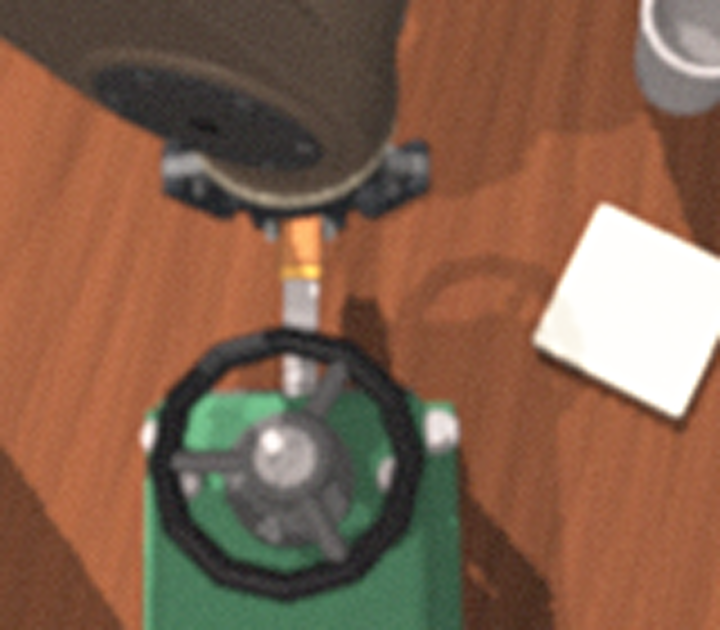

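The blade is straight and on the centre line, with its visible end vanishing behind the head at (300,395). I'll go on in small steps.

```bash
python3 -m pendant '[[0.0004,-0.002,0,0],[0.0005,-0.002,0,0],[0,0,0,0],[0,0,0,0]]'; python3 -m pendant '[[0.0004,-0.002,0,0],[0.0005,-0.0019,0,0],[0,0,0,0]]';  python3 -m pendant '[[0.0004,-0.0019,0,0],[0,0,0,0],[0,0,0,0]]'
```

```text
time_s: 11.55
tcp_pos: [0.526, -0.018, 0.0835]
ee_rot: [0.624, 0.782, -0.0, 0.0]
contact_force: [-0.9, -0.5, 2.0]
gripper_width: 0.0223
time_s: 11.85
tcp_pos: [0.527, -0.022, 0.0835]
ee_rot: [0.624, 0.782, 0.0, 0.0]
contact_force: [-0.2, 0.3, 2.4]
gripper_width: 0.0223
time_s: 12.15
tcp_pos: [0.5274, -0.0239, 0.0835]
ee_rot: [0.624, 0.782, -0.0, 0.0]
contact_force: [-0.9, -1.1, 3.2]
gripper_width: 0.0219
```

```bash
for i in 1; do python3 -m pendant '[[0.0004,-0.0019,0,0],[0,0,0,0],[0,0,0,0]]'; python3 -m pendant '[[0.0004,-0.0019,0,0],[0,0,0,0],[0,0,0,0]]';  python3 -m pendant '[[0.0004,-0.0019,0,0],[0,0,0,0],[0,0,0,0]]'; done; python3 -c "
from h import *
for i in range(3):
  s=r.get_image('side');q=r.get_state();print(np.round(q['tcp_pos'],4),np.round(q['contact_force'],2),np.round(q['wrist_torque'],3))"
```

```text
time_s: 12.45
tcp_pos: [0.5277, -0.0257, 0.0835]
ee_rot: [0.624, 0.782, -0.0, 0.0]
contact_force: [-0.3, -0.1, 3.3]
gripper_width: 0.022
time_s: 12.75
tcp_pos: [0.5282, -0.0276, 0.0835]
ee_rot: [0.624, 0.782, -0.0, 0.0]
contact_force: [-1.1, 1.4, 2.9]
gripper_width: 0.0218
time_s: 13.05
tcp_pos: [0.5285, -0.0295, 0.0835]
ee_rot: [0.624, 0.782, -0.0, 0.0]
contact_force: [-0.7, 1.7, 3.4]
gripper_width: 0.022
[ 0.5286 -0.0295  0.0835] [0.25 0.82 3.75] [-0.291  0.044 -0.047]
[ 0.5285 -0.0295  0.0835] [-0.09  0.3   3.45] [-0.326  0.091 -0.011]
[ 0.5285 -0.0295  0.0835] [-0.46  0.57  3.05] [-0.312  0.042 -0.046]
```

```bash
cat > f.py <<'E'
from h import *
a=[]
for i in range(3):
  r.get_image('side');q=r.get_state();a.append(np.r_[q['tcp_pos'],q['contact_force'],q['wrist_torque']])
a=np.mean(a,0);X=np.array([.2215,-.9752,0])
print('t',q['time_s'],'tcp',a[:3].round(4),'F',a[3:6].round(2),'push',round(-a[3:6]@X,2),'tq',a[6:].round(3),'adv',round(float((a[:3]-[.5185,.0155,0])@X*1000),1))
E
python3 -m pendant '[[0.0004,-0.0019,0,0],[0,0,0,0]]' >/dev/null; python3 f.py; python3 -m pendant '[[0.0004,-0.0019,0,0],[0,0,0,0]]'>/dev/null; python3 f.py
```

```text
t 13.55 tcp [ 0.5289 -0.0314  0.0835] F [-0.93  1.77  3.22] push 1.94 tq [-0.144  0.059 -0.046] adv 48.0
t 13.9 tcp [ 0.5293 -0.0333  0.0835] F [-0.94  1.68  3.74] push 1.85 tq [-0.129  0.096 -0.071] adv 50.0
```

```bash
python3 -m pendant '[[0.0003,-0.0015,0,0],[0,0,0,0]]' >/dev/null; python3 f.py; python3 -m pendant '[[0.0003,-0.0015,0,0],[0,0,0,0]]'>/dev/null; python3 f.py
```

```text
t 14.25 tcp [ 0.5296 -0.0348  0.0835] F [-1.04  2.83  4.17] push 2.99 tq [-0.007  0.076 -0.054] adv 51.5
t 14.6 tcp [ 0.5299 -0.0363  0.0835] F [-1.11  3.01  4.72] push 3.18 tq [ 0.024  0.068 -0.03 ] adv 53.0
```

```bash
python3 -m pendant '[[0.0002,-0.001,0,0],[0,0,0,0]]' >/dev/null; python3 f.py; python3 -m pendant '[[0.0002,-0.001,0,0],[0,0,0,0]]'>/dev/null; python3 f.py; python3 -m pendant '[[0.0002,-0.001,0,0],[0,0,0,0]]'>/dev/null; python3 f.py
```

```text
t 14.95 tcp [ 0.5301 -0.0372  0.0835] F [-0.89  3.57  4.6 ] push 3.67 tq [ 0.133  0.087 -0.015] adv 54.0
t 15.3 tcp [ 0.5303 -0.0382  0.0835] F [-1.12  4.16  4.8 ] push 4.31 tq [ 0.213  0.108 -0.007] adv 55.0
t 15.65 tcp [ 0.5305 -0.0393  0.0835] F [-0.9   3.13  4.95] push 3.25 tq [0.21 0.07 0.01] adv 56.1
```

```bash
python3 -m pendant '[[0,0,0.0003,0],[0,0,0,0],[0,0,0,0]]' >/dev/null; python3 f.py; python3 -m pendant '[[0.0002,-0.001,0,0],[0,0,0,0]]'>/dev/null; python3 f.py; python3 -m pendant '[[0.0002,-0.001,0,0],[0,0,0,0]]'>/dev/null; python3 f.py
```

```text
t 16.1 tcp [ 0.5305 -0.0393  0.0838] F [-0.74  3.    3.36] push 3.09 tq [0.11  0.047 0.003] adv 56.1
t 16.45 tcp [ 0.5307 -0.0403  0.0838] F [-0.92  2.05  3.03] push 2.21 tq [0.058 0.05  0.021] adv 57.1
t 16.8 tcp [ 0.5309 -0.0413  0.0838] F [-1.23  2.23  3.54] push 2.45 tq [ 0.061  0.084 -0.004] adv 58.1
```

The push fell with the vertical load, so it was only bed friction; the upper plate hasn't been met yet. I'll continue.

```bash
python3 -m pendant '[[0.0002,-0.001,0,0],[0,0,0,0]]' >/dev/null; python3 f.py; python3 -m pendant '[[0.0002,-0.001,0,0],[0,0,0,0]]'>/dev/null; python3 f.py; python3 -m pendant '[[0.0002,-0.001,0,0],[0,0,0,0]]'>/dev/null; python3 f.py
```

```text
t 17.15 tcp [ 0.5311 -0.0423  0.0838] F [-0.95  1.78  3.38] push 1.95 tq [ 0.069  0.091 -0.011] adv 59.1
t 17.5 tcp [ 0.5313 -0.0433  0.0838] F [-0.93  2.85  3.53] push 2.98 tq [0.106 0.085 0.026] adv 60.1
t 17.85 tcp [ 0.5315 -0.0443  0.0838] F [-0.89  2.99  4.14] push 3.11 tq [0.162 0.077 0.012] adv 61.2
```

```bash
python3 -m pendant '[[0.0002,-0.001,0,0],[0,0,0,0]]' >/dev/null; python3 f.py; python3 -m pendant '[[0.0002,-0.001,0,0],[0,0,0,0]]'>/dev/null; python3 f.py
python3 - <<'E'
from h import *
s=cam('side')['color'];t=cam('top')['color']
cv2.imwrite('pics/s7.png',cv2.resize(s[170:310,240:400],None,fx=4.5,fy=4.5,interpolation=cv2.INTER_CUBIC))
cv2.imwrite('pics/t7.png',cv2.resize(t[130:260,280:450],None,fx=4.5,fy=4.5,interpolation=cv2.INTER_CUBIC))
E
```

```text
t 18.2 tcp [ 0.5317 -0.0452  0.0838] F [-1.3   4.28  3.82] push 4.46 tq [0.464 0.112 0.047] adv 62.1
t 18.55 tcp [ 0.5317 -0.0459  0.0838] F [-1.6   6.67  5.09] push 6.86 tq [ 0.911  0.162 -0.01 ] adv 62.9
```

View pics/s7.png

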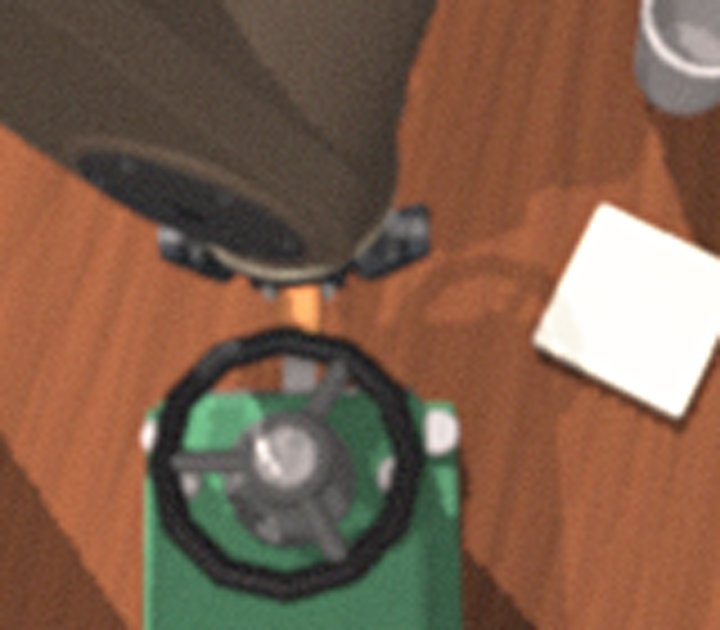

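View pics/t7.png

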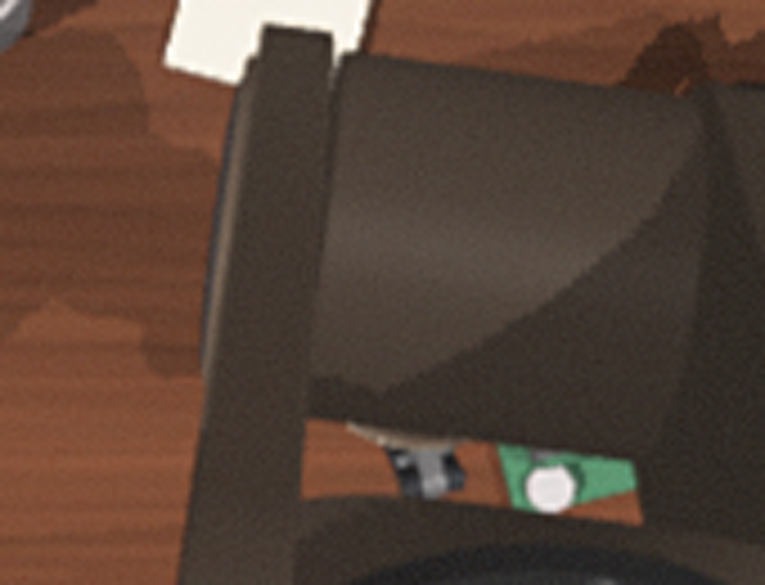

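The blade now meets the upper plate: push rose from 3 to 6.9 N in about 1.5 mm, with the tip about 52 mm in, so the gap is about 7.2 mm. I'll add a small amount for a clear drag, then let it settle.

```bash
python3 -m pendant '[[0.0001,-0.0006,0,0],[0,0,0,0],[0,0,0,0]]' >/dev/null; python3 f.py; python3 f.py
```

```text
t 19.1 tcp [ 0.5317 -0.0463  0.0838] F [-1.6  10.21  5.74] push 10.31 tq [1.452 0.168 0.051] adv 63.2
t 19.25 tcp [ 0.5318 -0.0463  0.0838] F [-1.34 10.74  5.28] push 10.77 tq [1.441 0.21  0.053] adv 63.2
```

```bash
python3 -m pendant '[[0,0,0,0],[0,0,0,0],[0,0,0,0],[0,0,0,0],[0,0,0,0],[0,0,0,0],[0,0,0,0],[0,0,0,0]]'; python3 f.py
python3 - <<'E'
from h import *
s=cam('side')['color']
cv2.imwrite('pics/s8.png',cv2.resize(s[100:310,220:430],None,fx=2.8,fy=2.8,interpolation=cv2.INTER_CUBIC))
q=r.get_state();print('gauge yaw',np.degrees(2*np.arctan2(q['ee_rot'][1],q['ee_rot'][0]))-180,np.abs(q['joint_velocities']).max())
a=cv2.imread('pics/side0.png');d=cv2.absdiff(a,s).max(2)
print('bystander diff', [int((d[y0:y1,x0:x1]>60).sum()) for x0,y0,x1,y1 in((390,105,430,150),(378,155,415,198),(355,212,410,265))])
E
```

```text
time_s: 20.05
tcp_pos: [0.5318, -0.0463, 0.0838]
ee_rot: [0.624, 0.782, 0.0, -0.0]
contact_force: [-1.3, 10.3, 5.5]
gripper_width: 0.0218
t 20.2 tcp [ 0.5317 -0.0463  0.0838] F [-1.46 10.39  5.84] push 10.45 tq [1.413 0.224 0.086] adv 63.2
gauge yaw -77.18599870852226 0.0007486095924557919
bystander diff [0, 0, 0]
```

View pics/s8.png

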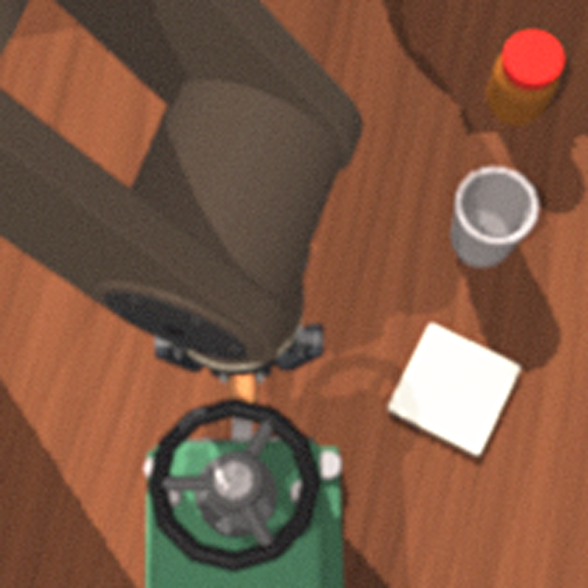

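The readings are stable: steady push of 10.4 N, TCP still, and the torque lever arm puts the contact at blade height. The bystanders are unchanged in the picture. Handing in.

```bash
python3 -c "
from bench import r
print(r.hand_in()); print(r.get_state())"
```

```text
the job is handed in; nothing more can be done
None
the job is handed in; nothing more can be done
```

I gripped the gauge by its handle, 20 mm ahead of the handle's centre. I lowered the blade until it rested on the bed's lip, then slid it straight in until it dragged on both plates. I handed the job in at about 20 s, still holding the gauge at that depth.

- **Depth:** The upper plate was first felt with the thin end roughly 52 mm inside its front edge. The tip now sits about 53 mm in, which makes the gap roughly 7.2 mm. I worked this out from arm travel and the camera position of the bed edge, good to a few millimetres, so read the gauge for the true value.
- **Drag:** The push rose from about 3 N to 10.4 N over the last 2 mm, and the TCP held still for the final second. That suggests 7–8 N on the upper plate and about 15 N on the bed. Both depend on a guessed friction, because the contact forces at each plate are not measured directly.
- **Alignment:** The gripper yaw is within about 1° of the press. The tip was about 2 mm off the middle before going in, and the blade is level to within a few milliradians by estimate, since it is hidden inside the press.
- **Bystanders:** The jar, tile and cup look unchanged in the last picture.
- **Disagreements:**
  - An early rise in push (3–4 N, about 43–46 mm in) was only friction on the bed. It eased when I raised the gauge by 0.3 mm, so I went on.
  - The gripper read about 22 mm on the 24 mm handle.
  - The two cameras differed by up to about 3 mm on the tip position.
- **Not checked:** I could not measure whether the upper plate lifted, but the push stayed far below the 60 N it takes.

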